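Free the egg trapped behind the paint jars

TASK

The orange egg is shut in behind the three paint jars on the wooden paint station. Stand all three jars out of the way on the cork mat first; with them there, lay the egg on the table in the middle of the decorated wreath's opening. Then put every jar back upright on the pad of its own colour, centred on it, without ever toppling a jar.

Things in the scene. Friction and masses are not known exactly. Their poses are not given: they have to be found in the camera images.
- jar_red: Loose upright poster-paint jar, red with a red lid and a white label band, 48 mm across, 100 mm high, 0.1 to 0.2 kg, straight-sided from 5 to 66 mm above its foot, then narrowing to 38 mm under the 43 mm wide lid (84 to 100 mm). Origin: centre of its underside, z up its axis. At the start it stands on the red pad.
- jar_blue: Loose upright poster-paint jar, blue with a blue lid and a white label band, 48 mm across, 100 mm high, 0.1 to 0.2 kg, straight-sided from 5 to 66 mm above its foot, then narrowing to 38 mm under the 43 mm wide lid (84 to 100 mm). Origin: centre of its underside, z up its axis. At the start it stands on the blue pad.
- jar_yellow: Loose upright poster-paint jar, yellow with a yellow lid and a white label band, 48 mm across, 100 mm high, 0.1 to 0.2 kg, straight-sided from 5 to 66 mm above its foot, then narrowing to 38 mm under the 43 mm wide lid (84 to 100 mm). Origin: centre of its underside, z up its axis. At the start it stands on the yellow pad.
- pad_red: Flat round red pad, 60 mm across and 3 mm thick, fixed on the wooden paint station; the home of the red jar. Origin: centre of its underside, z up, 6 mm above the table; its x and y are parallel to the station's.
- pad_blue: Flat round blue pad, 60 mm across and 3 mm thick, fixed on the wooden paint station; the home of the blue jar. Origin: centre of its underside, z up, 6 mm above the table; its x and y are parallel to the station's.
- pad_yellow: Flat round yellow pad, 60 mm across and 3 mm thick, fixed on the wooden paint station; the home of the yellow jar. Origin: centre of its underside, z up, 6 mm above the table; its x and y are parallel to the station's.
- station: Fixed wooden paint station: a board 190 mm (x) by 220 mm (y), 6 mm thick; its x points to its back rail, 30 mm high, near face at x = 67 mm; 14 mm high lips at y = -102 and 102 mm. Origin: on the table under the egg's first place. The three pads lie 55 mm to the left, to the front and to the right of the origin, in an order that changes.
- egg: Loose orange painted foam egg, lying on the station board (6 mm above the table) in the middle of the three jars, 36 mm long, 26 mm wide and high, 12 g. Origin: centre of its underside; y along its long axis, z up. The pinch is across the middle, along x, where it is 18 mm between the pads (flat-sided there to the touch).
- nest_mid (a point): Middle of the opening of the decorated birch twig wreath (fixed, flat on the table, 212 mm across, ring about 35 mm wide and up to 53 mm high), at table height. The opening is clear for 46 mm all round this point, and for 60 mm along the x and y directions of this frame within 20 mm of either axis; the table is its floor.
- mat: Rectangular cork mat, 260 mm along its x, 130 mm along its y, 6 mm thick, fixed on the table beside the station, with room for the three jars in a row along x, 80 mm apart. Origin: centre of its underside, z up.
Not all that is in view belongs to the job. Several things have the shape of the jar_blue; the one meant has the colours described above.

How it is judged (in metres and radians):
On the way, in this order (a step that is already met when the one before it is completed fails the run):
1. all three jars stand together on the cork mat, let go (x of jar_red in the frame of mat between -0.13 and 0.13 m and y of jar_red in the frame of mat between -0.065 and 0.065 m and z of jar_red in the frame of mat between 0.003 and 0.01 m and angle between each of jar_red, jar_blue, jar_yellow's own z axis and vertical below 0.1 rad and x of jar_blue in the frame of mat between -0.13 and 0.13 m and y of jar_blue in the frame of mat between -0.065 and 0.065 m and z of jar_blue in the frame of mat between 0.003 and 0.01 m and x of jar_yellow in the frame of mat between -0.13 and 0.13 m and y of jar_yellow in the frame of mat between -0.065 and 0.065 m and z of jar_yellow in the frame of mat between 0.003 and 0.01 m and linear speed of each of jar_red, jar_blue, jar_yellow below 0.03 m/s and contact force between the fingers and jar_red below 0.05 N and contact force between the fingers and jar_blue below 0.05 N and contact force between the fingers and jar_yellow below 0.05 N), for 0.2 s.
2. the egg lies let go in the middle of the wreath's opening while the jars still stand on the mat (horizontal distance between egg and nest_mid below 0.03 m and height (world z) of egg below 0.008 m and angle between egg's own z axis and vertical below 0.3 rad and linear speed of egg below 0.03 m/s and contact force between the fingers and egg below 0.05 N and x of jar_red in the frame of mat between -0.13 and 0.13 m and y of jar_red in the frame of mat between -0.065 and 0.065 m and z of jar_red in the frame of mat between 0.003 and 0.01 m and angle between each of jar_red, jar_blue, jar_yellow's own z axis and vertical below 0.1 rad and x of jar_blue in the frame of mat between -0.13 and 0.13 m and y of jar_blue in the frame of mat between -0.065 and 0.065 m and z of jar_blue in the frame of mat between 0.003 and 0.01 m and x of jar_yellow in the frame of mat between -0.13 and 0.13 m and y of jar_yellow in the frame of mat between -0.065 and 0.065 m and z of jar_yellow in the frame of mat between 0.003 and 0.01 m), for 0.2 s.
At the end, for the whole second after the job is handed in: The egg lies on the table within 30 mm of the middle of the wreath's opening; each jar stands upright (within 0.1 rad) on the pad of its own colour, its centre within 12 mm of the pad's; all are released and at rest (horizontal distance between egg and nest_mid below 0.03 m and height (world z) of egg below 0.008 m and angle between egg's own z axis and vertical below 0.3 rad and linear speed of each of egg, jar_red, jar_blue, jar_yellow below 0.03 m/s and contact force between the fingers and egg below 0.05 N and horizontal distance between jar_red and pad_red below 0.012 m and angle between each of jar_red, jar_blue, jar_yellow's own z axis and vertical below 0.1 rad and z of jar_red in the frame of pad_red between 0.0005 and 0.007 m and contact force between the fingers and jar_red below 0.05 N and horizontal distance between jar_blue and pad_blue below 0.012 m and z of jar_blue in the frame of pad_blue between 0.0005 and 0.007 m and contact force between the fingers and jar_blue below 0.05 N and horizontal distance between jar_yellow and pad_yellow below 0.012 m and z of jar_yellow in the frame of pad_yellow between 0.0005 and 0.007 m and contact force between the fingers and jar_yellow below 0.05 N); the robot touches nothing.
It fails at once if a jar is toppled (angle between any of jar_red, jar_blue, jar_yellow's own z axis and vertical above 0.7 rad).
It also fails if it takes over 144 s, if anything falls off the work surface, if the arm or the gripper's body presses on something with over 40 N, if the wrist force passes 120 N, or if a joint passes its speed limit or range.

ROBOT

A 7-joint arm with a two-finger parallel gripper is mounted at the origin on a cart in front of the work surface, level with it; the furniture and walls round the work are solid. World frame = base frame: x ahead of the robot, y to its left, z up, the work surface at z = 0. Lengths are in mm, angles in rad, forces in N, time in s.
With the tool pointing down it reaches from about 400 to 850 mm from the base axis. Payload 4.5 kg.
Tool frame: the origin (TCP) lies midway between the tips of the shut fingers; the grasp point (between the pads) lies 19 mm behind it; z points along the fingers, y is the line along which they close (so a half turn about z gives the same grasp; the last joint's range is limited). The gripper opens to 88 mm and grips with 3 to 60 N. Pads are 18 mm wide; open, the fingers measure 123 mm over their backs; the gripper's body (75 mm by 187 mm) begins 45 mm behind the grasp point.
Start: joints at [1.383, 0.689, -0.195, 1.565, 0.157, 0.902, -0.215], TCP at [137.519, -609.707, 238.743] pointing down, gripper open.
Joint ranges: [-3.01, 3.01], [-0.46, 2.08], [-1.47, 1.51], [0.13, 2.56], [-1, 4.14], [0.04, 2.09], [-2.66, 2.66]. Speed limits (rad/s): [2.57, 2.57, 3.14, 3.14, 3.14, 3.14, 3.14].

INTERFACE

Orientations are given as a rotation vector (axis times angle).
In Python, from station import * gives the robot as it stands.
- The arm moves only by the shell command python3 -m jog 'ROWS' [FORCE]. ROWS is JSON, one flat list of numbers, 7 for each row, row after row: the shift along the tool's x, y, z in units of 50 mm (1.0 is 50 mm), then the turn, a rotation vector about the tool's x, y, z in units of 8 degrees (1.0 is 8 degrees), then the finger opening in mm, from 0 to 88.1. A call has 1 to 8 rows; each row shifts and turns the commanded pose from where the row before left it, along the tool's axes as they then stand; what a row does not reach is not made up. A row lasts 1/8 s, in which the tool goes at most 62.5 mm and 10.7 degrees, less where a joint would pass 70% of its speed; a pose out of reach is approached as far as the arm can. A call is refused whole if a number of a shift passes 1 or a number of a turn 1, either way. A call with a gripper value outside its range is refused whole. The fingers move at their own pace and stop on an object; FORCE is the grip in N (left out, the last holds). Time passes only in rows, so rows that do not move let the fingers close. It gives the time, the measured TCP pose, the force, the opening and the grip force at its end, in the units of the state.
- read_state(): the state, without advancing time (a new reading comes with each control period).
- get_image(name): name is "side" or "top"; returns a dict with "frame" (480x640x3 uint8, blue, green, red), "K" (3x3 intrinsics, pixels), "k1" (the pictures are not rectified: a ray, as slopes to the right and down, at radius r is drawn at 1 + k1 r^2 times it, then the intrinsics apply), "extrinsics" (4x4, takes a point from camera to world coordinates). Camera axes: x right, y up, looking along -z (the intrinsics and any distortion apply to the point x, -y, -z); pixel columns grow to the right and rows downward; lengths in mm; the calibration is good to about 2 mm. A picture is of the moment at which its call begins. There is no depth.
- sign_off(): hands the job in; it is judged then, once.
The state is a dict: "t": time; "q": joint angles; "joint_vel": joint speeds; "effort": joint torques, N m; "ee_pos": TCP position; "ee_rot": TCP orientation; "force": force on the tool from outside, world axes, zero at the start; "ft_torque": the same for the moment, N m; "grip_width": opening from 0.0 (shut) to 1.0 (fully open); "gripper_force": force on a finger pad.
Only numpy, scipy, OpenCV 4.12 (cv2) and the standard library are available. Lean on these libraries where they do the work, as an engineer would, in place of code of your own. Each camera call takes 0.05 s, during which the arm holds its last target. There are 200 camera calls.

## Working session

There is one attempt and no reset: what is moved stays moved. The work goes in short steps, Python scripts to look and compute and a shell command to move; the robot and the scene stay as the last step left them, time stands still between calls to the robot, and variables do not carry over. Pictures are saved under pics/ and viewed, at most 14 in all, crops included, and the job is handed in when it is done.

```bash
ls; mkdir -p pics
python3 - <<'E'
from station import *
import cv2
s=read_state();print({k:s[k] for k in('t','ee_pos','ee_rot','grip_width','force')})
for n in('top','side'):
    d=get_image(n);cv2.imwrite(f'pics/{n}0.png',d['frame']);print(n,d['K'],d['k1'],d['extrinsics'])
E
```

```text
pics
{'t': 0.0, 'ee_pos': array([ 137.2932627 , -609.08643051,  237.91517344]), 'ee_rot': array([-3.12050948e+00, -3.47526768e-01,  5.38957208e-04]), 'grip_width': 0.9954155795455095, 'force': array([-0.26475403, -0.86989595,  0.04283347])}
top [[485.36441      0.         317.50884083]
 [  0.         485.36441    235.36901783]
 [  0.           0.           1.        ]] 0.04065473558574304 [[-7.89665754e-03  9.93422945e-01 -1.14230012e-01  4.30644159e+02]
 [-9.99968792e-01 -7.87254885e-03  6.62176514e-04 -2.03032699e+01]
 [-2.41460007e-04  1.14231676e-01  9.93454109e-01  9.84770233e+02]
 [ 0.00000000e+00  0.00000000e+00  0.00000000e+00  1.00000000e+00]]
side [[503.34240351   0.         310.22327567]
 [  0.         503.34240351 237.63576608]
 [  0.           0.           1.        ]] 0.01295271027573793 [[-9.68521177e-01  1.21597967e-01 -2.17211104e-01  2.92044286e+02]
 [-2.48858630e-01 -4.51901326e-01  8.56653123e-01  8.78543316e+02]
 [ 6.00929284e-03  8.83741549e-01  4.67936708e-01  5.10628190e+02]
 [ 0.00000000e+00  0.00000000e+00  0.00000000e+00  1.00000000e+00]]
```

View pics/top0.png

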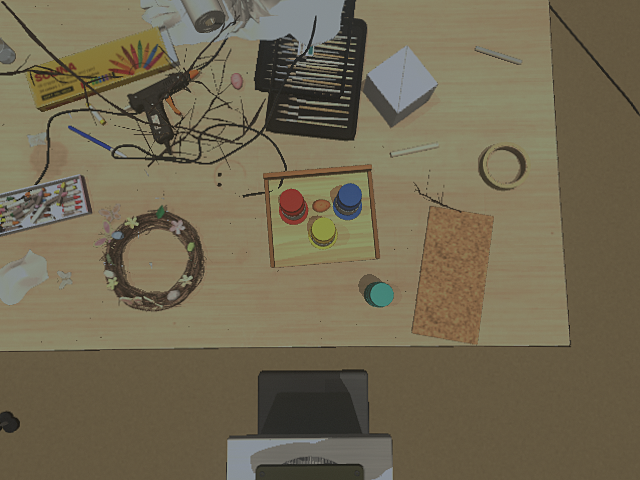

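View pics/side0.png

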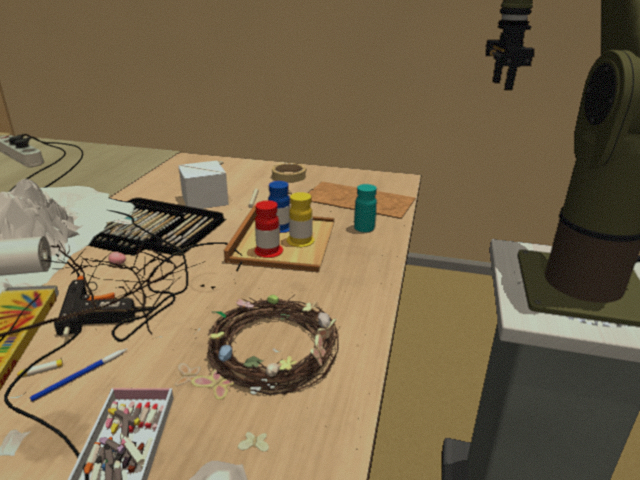

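Top view: red lid (292,200), blue lid (348,192), yellow lid (323,230), egg (321,206), wreath centre (154,258), mat (453,275). Candidates for jar_blue: (348,200) top / (279,205) side, which is saturated blue with a white label, and (379,294) top / (366,207) side, which is teal with no white label. The first one fits. I'll confirm with a crop while measuring.

```bash
cat > h.py <<'E'
import cv2, numpy as np
from station import *
def ray(d,uv):
    p=cv2.undistortPoints(np.array(uv,float).reshape(-1,1,2),d['K'],np.array([d['k1'],0,0,0,0.]))[:,0]
    E=d['extrinsics'];v=np.c_[p[:,0],-p[:,1],-np.ones(len(p))]@E[:3,:3].T
    return E[:3,3],v
def plane(d,uv,z):
    o,v=ray(d,uv);return o+v*((z-o[2])/v[:,2])[:,None]
def tri(d1,u1,d2,u2):
    o1,a=ray(d1,u1);o2,b=ray(d2,u2);a=a[0]/np.linalg.norm(a);b=b[0]/np.linalg.norm(b)
    s=np.linalg.lstsq(np.c_[a,-b],o2-o1,rcond=None)[0]
    p,q=o1+a*s[0],o2+b*s[1];return (p+q)/2,np.linalg.norm(p-q)
def proj(d,P):
    E=d['extrinsics'];c=(np.atleast_2d(P)-E[:3,3])@E[:3,:3]
    return cv2.projectPoints((c*[1,-1,-1]).reshape(-1,1,3),np.zeros(3),np.zeros(3),d['K'],np.array([d['k1'],0,0,0,0.]))[0][:,0]
HUE={'red':((0,6),(172,180)),'blue':((105,125),),'yellow':((24,34),),'teal':((80,100),),'egg':((6,16),)}
def blobs(d,name,roi,smin=130,vmin=60,amin=40):
    x0,y0,x1,y1=roi;h=cv2.cvtColor(d['frame'],cv2.COLOR_BGR2HSV)
    m=np.zeros(h.shape[:2],np.uint8)
    for a,b in HUE[name]: m|=cv2.inRange(h,(a,smin,vmin),(b,255,255))
    k=np.zeros_like(m);k[y0:y1,x0:x1]=m[y0:y1,x0:x1]
    n,_,st,ce=cv2.connectedComponentsWithStats(k)
    return sorted([(st[i][4],st[i][:4].tolist(),ce[i].round(1).tolist()) for i in range(1,n) if st[i][4]>=amin],reverse=True)
E
python3 - <<'E'
from h import *
t=get_image('top');s=get_image('side')
for n in HUE: print(n,'top',blobs(t,n,(265,165,410,315))[:3],'side',blobs(s,n,(225,160,390,270))[:3])
H=cv2.cvtColor(t['frame'],cv2.COLOR_BGR2HSV)
for p in((292,197),(348,190),(323,230),(321,206),(272,220),(300,250),(450,280)):print(p,H[p[1],p[0]])
a=cv2.resize(t['frame'][155:315,255:415],None,fx=3.75,fy=3.75,interpolation=2)
b=cv2.resize(s['frame'][170:275,220:390],None,fx=4.7,fy=4.7,interpolation=2)
cv2.imwrite('pics/c1.png',a);cv2.imwrite('pics/c2.png',b)
E
```

```text
red top [(np.int32(646), [279, 189, 29, 36], [291.9, 205.2])] side [(np.int32(622), [255, 200, 24, 31], [266.3, 215.5]), (np.int32(223), [255, 246, 28, 11], [268.5, 251.5])]
blue top [(np.int32(352), [339, 184, 23, 22], [349.8, 193.9]), (np.int32(113), [333, 204, 29, 15], [347.1, 213.1])] side [(np.int32(387), [269, 181, 20, 27], [279.1, 193.0]), (np.int32(59), [280, 224, 9, 8], [283.9, 227.9])]
yellow top [(np.int32(525), [308, 217, 30, 32], [323.0, 231.2])] side [(np.int32(163), [290, 192, 21, 11], [300.2, 196.5]), (np.int32(61), [297, 238, 18, 9], [306.8, 243.0])]
teal top [] side [(np.int32(826), [355, 185, 21, 47], [365.3, 208.2])]
egg top [(np.int32(412), [265, 165, 107, 13], [317.2, 170.7]), (np.int32(280), [265, 180, 9, 87], [268.8, 223.2]), (np.int32(256), [368, 171, 12, 87], [373.4, 214.5])] side [(np.int32(1058), [225, 202, 95, 68], [258.2, 249.6]), (np.int32(907), [309, 182, 48, 27], [334.3, 194.7]), (np.int32(292), [376, 191, 14, 25], [383.0, 203.1])]
(292, 197) [  3 166 134]
(348, 190) [109 132 118]
(323, 230) [ 33 140 146]
(321, 206) [ 16 131 136]
(272, 220) [ 28  85 144]
(300, 250) [ 31  82 140]
(450, 280) [ 15 120 115]
```

View pics/c1.png

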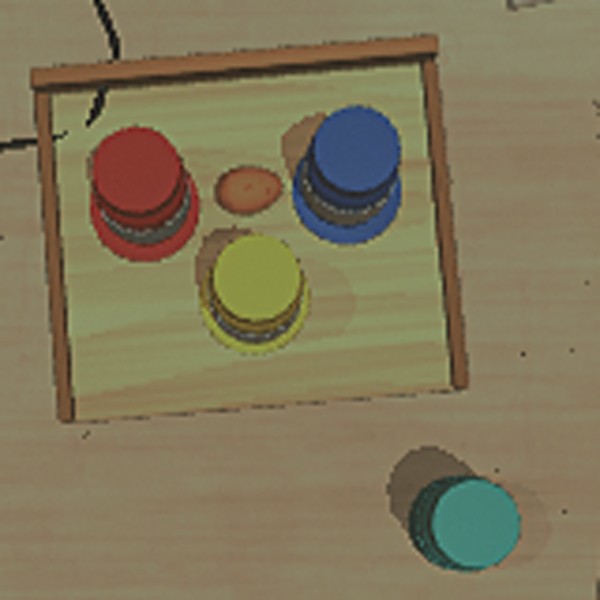

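View pics/c2.png

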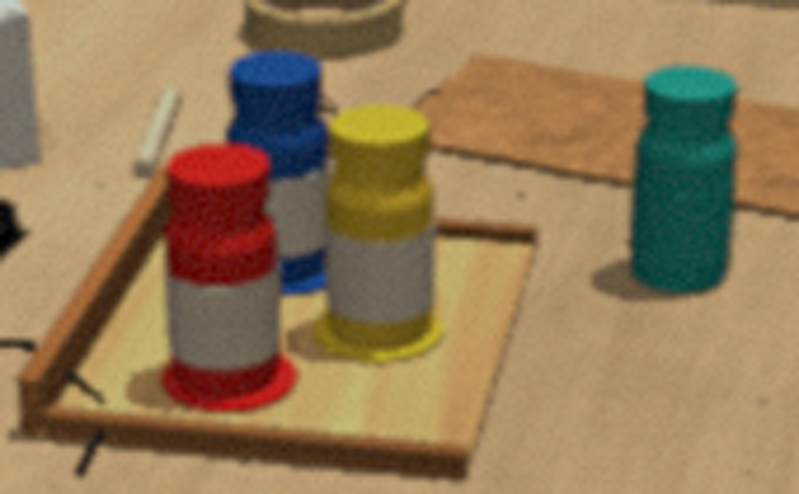

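The crop confirms it: blue jar with white label at top (350,195) / side (279,185); the teal one (379,294) has no label, so it's a distractor. Now the positions.

Run:
```python
from h import *
np.set_printoptions(precision=1,suppress=True)
t=get_image('top');s=get_image('side')
c1=lambda x,y:(255+(x+.5)/3.75-.5,155+(y+.5)/3.75-.5)
c2=lambda x,y:(220+(x+.5)/4.7-.5,170+(y+.5)/4.7-.5)
for n,a,b in(('red',(137,170),(219,163)),('blue',(357,150),(277,70)),('yellow',(258,278),(380,123)),('teal',(475,522),(691,83))):
    P,e=tri(t,c1(*a),s,c2(*b));print('lid',n,P,'gap',e,'plane109',plane(t,c1(*a),109)[0],plane(s,c2(*b),109)[0])
pad={n:plane(t,c1(*p),9)[0] for n,p in(('red',(145,206)),('blue',(347.5,188.5)),('yellow',(255,299)))}
print('pads',pad,'RB',np.linalg.norm(pad['red']-pad['blue']),'mid',(pad['red']+pad['blue'])/2)
print('egg',plane(t,c1(248,190),20))
for z,q in((14,[(66,420),(460,387)]),(30,[(32,72),(437,40)])): print('corner',plane(t,[c1(*p) for p in q],z))
# mat
h=cv2.cvtColor(t['frame'],cv2.COLOR_BGR2HSV)
m=cv2.inRange(h,(8,95,60),(20,200,200));k=np.zeros_like(m);k[200:350,405:500]=m[200:350,405:500]
k=cv2.morphologyEx(cv2.morphologyEx(k,cv2.MORPH_CLOSE,np.ones((5,5))),cv2.MORPH_OPEN,np.ones((9,9)))
c=max(cv2.findContours(k,0,1)[0],key=cv2.contourArea);r=cv2.minAreaRect(c)
B=plane(t,cv2.boxPoints(r),6);print('mat',r,B,B.mean(0),np.linalg.norm(B[0]-B[1]),np.linalg.norm(B[1]-B[2]))
Ms=proj(s,B);print('mat in side',Ms)
# wreath
def wr(d,roi,v):
    x0,y0,x1,y1=roi;g=cv2.cvtColor(d['frame'],cv2.COLOR_BGR2HSV)[...,2][y0:y1,x0:x1]
    m=(g<v).astype(np.uint8)*255;m=cv2.morphologyEx(m,cv2.MORPH_CLOSE,np.ones((5,5)));m=cv2.morphologyEx(m,cv2.MORPH_OPEN,np.ones((3,3)))
    cs,hi=cv2.findContours(m,cv2.RETR_CCOMP,1);i=max(range(len(cs)),key=lambda i:cv2.contourArea(cs[i])*(hi[0][i][3]<0))
    o=cv2.fitEllipse(cs[i]);hs=[c for c,hh in zip(cs,hi[0]) if hh[3]==i];c=max(hs,key=cv2.contourArea);n=cv2.fitEllipse(c)
    f=lambda e:((e[0][0]+x0,e[0][1]+y0),e[1],e[2]);return f(o),f(n)
to,tn=wr(t,(88,195,215,320),85);so,sn=wr(s,(195,285,350,400),85);print(to,tn,so,sn)
print('wreath outer',tri(t,to[0],s,so[0]),'inner',tri(t,tn[0],s,sn[0]),plane(t,[to[0],tn[0]],25),plane(s,[so[0],sn[0]],25))
```

```text
lid red [597.3  26.9 107. ] gap 0.08867394445760568 plane109 [597.   26.8 109. ] [595.7  31.2 109. ]
lid blue [606.5 -81.  105.7] gap 0.44832716280790214 plane109 [606.  -80.7 109. ] [603.7 -73.1 109. ]
lid yellow [543.8 -31.8 106.8] gap 0.3058015601603658 plane109 [543.3 -31.8 109. ] [542.6 -26.8 109. ]
lid teal [ 424.5 -135.8   97.3] gap 1.1633541659263102 plane109 [ 425.2 -134.2  109. ] [ 420.2 -107.1  109. ]
pads {'red': array([596.1,  27.9,   9. ]), 'blue': array([604.9, -82.1,   9. ]), 'yellow': array([544.8, -31.3,   9. ])} RB 110.40565467197628 mid [600.5 -27.1   9. ]
egg [[602.5 -28.   20. ]]
corner [[ 480.1   70.    14. ]
 [ 496.1 -140.2   14. ]]
corner [[ 665.6   87.1   30. ]
 [ 681.4 -129.9   30. ]]
mat ((453.1899719238281, 274.66998291015625), (66.4680404663086, 130.2490692138672), 8.130102157592773) [[ 344.6 -204.4    6. ]
 [ 602.7 -249.8    6. ]
 [ 582.1 -381.9    6. ]
 [ 326.  -332.7    6. ]] [ 463.8 -292.2    6. ] 262.0964842212955 133.6673366203154
mat in side [[402.6 216.3]
 [301.1 197.3]
 [321.1 179.6]
 [414.6 196.2]]Traceback (most recent call last):
  File "<stdin>", line 26, in <module>
  File "<stdin>", line 24, in wr
ValueError: max() iterable argument is empty
```

Everything checks out: lids at z≈107 (109 expected), pads 110.4 apart (110), mat 262×134 (260×130). Station origin is (600.5,-27), yaw +4.6°. Mat centre is (464,-292), x axis at -10°, so the slots are (543,-306), (464,-292) and (385,-278). Yellow goes first. At yaw 0, tool x=+X, y=-Y, z=-Z.

```bash
python3 -m jog '[0.7,-0.9,0,0,0,0.2,88, 0.5,-1,0,0,0,0.2,88, 0.5,-1,0,0,0,0.2,88, 0.5,-1,0,0,0,0.2,88, 0.5,-1,0,0,0,0.2,88, 0.5,-1,0,0,0,0.2,88, 0.6,-1,0,0,0,0.2,88, 0.6,-1,0,0,0,0.2,88]'
```

```text
t: 1.3
ee_pos: [307.9, -189.7, 239.0]
ee_rot: [3.141, -0.005, 0.002]
force: [0.5, -0.9, -0.1]
grip_width: 1.003
gripper_force: 0.0
```

```bash
python3 -m jog '[0.9,-0.6,0,0,0,0,88, 0.9,-0.6,0,0,0,0,88, 0.9,-0.6,0,0,0,0,88, 0.9,-0.6,0,0,0,0,88, 0,0,0,0,0,0,88, 0,0,0,0,0,0,88]'
```

```text
t: 2.05
ee_pos: [486.3, -71.8, 238.5]
ee_rot: [3.141, -0.003, -0.002]
force: [-0.1, -0.3, 0.6]
grip_width: 0.998
gripper_force: 0.0
```

```bash
python3 -m jog '[0.58,-0.4,0,0,0,0,88, 0.58,-0.4,0,0,0,0,88, 0,0,0.6,0,0,0,88, 0,0,0.6,0,0,0,88, 0,0,0.6,0,0,0,88,0,0,0.6,0,0,0,88,0,0,0,0,0,0,88,0,0,0,0,0,0,88]'
```

```text
t: 3.05
ee_pos: [545.3, -32.5, 119.7]
ee_rot: [3.141, -0.005, 0.001]
force: [0.5, -0.9, 0.4]
grip_width: 0.999
gripper_force: 0.0
```

```bash
python3 -m jog '[0,0,0.4,0,0,0,88, 0,0,0.4,0,0,0,88, 0,0,0.4,0,0,0,88,0,0,0.16,0,0,0,88,0,0,0,0,0,0,88]' && python3 -m jog '[0,0,0,0,0,0,60,0,0,0,0,0,0,46,0,0,0,0,0,0,40,0,0,0,0,0,0,40,0,0,0,0,0,0,40,0,0,0,0,0,0,40]' 15
```

```text
t: 3.68
ee_pos: [545.6, -31.8, 51.3]
ee_rot: [3.141, -0.003, 0.001]
force: [0.2, -0.2, 0.2]
grip_width: 0.999
gripper_force: 0.0
t: 4.42
ee_pos: [545.4, -31.3, 50.8]
ee_rot: [-3.141, 0.002, -0.001]
force: [0.2, 1.4, 2.5]
grip_width: 0.541
gripper_force: 15.0
```

```bash
python3 -m jog '[0,0,-0.4,0,0,0,40,0,0,-0.8,0,0,0,40,0,0,-0.8,0,0,0,40,0,0,-0.6,0,0,0,40,0,0,0,0,0,0,40]' && python3 -m jog '[0,0.4,0,0,0,0,40,0,0.9,0,0,0,0,40,0,0.9,0,0,0,0,40,0,0.9,0,0,0,0,40,0,0.9,0,0,0,0,40,0,0.9,0,0,0,0,40,0,0.6,0,0,0,0,40,0,0,0,0,0,0,40]'
```

```text
t: 5.05
ee_pos: [546.5, -31.8, 182.4]
ee_rot: [3.141, -0.003, 0.007]
force: [0.3, -0.4, -1.4]
grip_width: 0.539
gripper_force: 15.0
t: 6.05
ee_pos: [542.7, -309.8, 178.6]
ee_rot: [3.141, -0.011, -0.005]
force: [0.9, -0.2, -1.2]
grip_width: 0.543
gripper_force: 15.0
```

```bash
python3 -m jog '[0,0,0.7,0,0,0,40,0,0,0.7,0,0,0,40,0,0,0.5,0,0,0,40,0,0,0.4,0,0,0,40,0,0,0.14,0,0,0,40,0,0,0,0,0,0,40,0,0,0,0,0,0,40]'
```

```text
t: 6.92
ee_pos: [545.5, -306.9, 59.7]
ee_rot: [3.141, -0.002, 0.003]
force: [0.6, -0.6, -1.6]
grip_width: 0.539
gripper_force: 15.0
```

```bash
python3 -m jog '[0,0,0.12,0,0,0,40,0,0,0.08,0,0,0,40,0,0,0.03,0,0,0,40,0,0,0,0,0,0,40]' && python3 -m jog '[0,0,0,0,0,0,52,0,0,0,0,0,0,60,0,0,0,0,0,0,75,0,0,0,0,0,0,88,0,0,0,0,0,0,88]'
```

```text
t: 7.42
ee_pos: [544.9, -306.5, 47.8]
ee_rot: [3.141, -0.003, 0.0]
force: [-1.0, 1.2, 3.7]
grip_width: 0.535
gripper_force: 15.0
t: 8.05
ee_pos: [544.8, -306.6, 47.2]
ee_rot: [3.142, -0.003, -0.0]
force: [-0.2, -0.1, 0.7]
grip_width: 0.983
gripper_force: 0.0
```

```bash
python3 -m jog '[0,0,-0.5,0,0,0,88,0,0,-0.9,0,0,0,88,0,0,-0.9,0,0,0,88,0,0,-0.1,0,0,0,88,0,-0.6,0,0,0,0,88,0,-0.9,0,0,0,0,88,0,-0.9,0,0,0,0,88,0,0,0,0,0,0,88]'
python3 - <<'E'
from h import *
t=get_image('top');cv2.imwrite('pics/t1.png',t['frame'][130:350,240:520].repeat(2,0).repeat(2,1))
E
```

```text
t: 9.05
ee_pos: [544.9, -181.0, 166.3]
ee_rot: [-3.138, -0.009, 0.003]
force: [0.6, -0.0, -0.5]
grip_width: 0.997
gripper_force: 0.0
```

```bash
python3 -m jog '[0.6,-0.7,0,0,0,0,88,0.61,-0.7,0,0,0,0,88,0,-0.7,0,0,0,0,88,0,0,0,0,0,0,88,0,0,0.6,0,0,0,88,0,0,0.2,0,0,0,88,0,0,0,0,0,0,88,0,0,0,0,0,0,88]'
```

```text
t: 10.1
ee_pos: [606.2, -82.5, 127.9]
ee_rot: [3.141, -0.004, 0.002]
force: [-0.2, -0.2, 0.7]
grip_width: 0.999
gripper_force: 0.0
```

```bash
python3 -m jog '[0,0,0.5,0,0,0,88,0,0,0.5,0,0,0,88,0,0,0.4,0,0,0,88,0,0,0.1,0,0,0,88,0,0,0,0,0,0,88]' && python3 -m jog '[0,0,0,0,0,0,60,0,0,0,0,0,0,46,0,0,0,0,0,0,40,0,0,0,0,0,0,40,0,0,0,0,0,0,40,0,0,0,0,0,0,40]' 15 && python3 -m jog '[0,0,-0.4,0,0,0,40,0,0,-0.8,0,0,0,40,0,0,-0.8,0,0,0,40,0,0,-0.6,0,0,0,40,0,0,0,0,0,0,40]'
```

```text
t: 10.72
ee_pos: [606.0, -81.8, 52.5]
ee_rot: [3.141, -0.003, 0.001]
force: [1.2, 0.4, 0.2]
grip_width: 1.004
gripper_force: 0.0
t: 11.48
ee_pos: [605.9, -81.3, 52.4]
ee_rot: [-3.141, 0.002, -0.001]
force: [0.7, 0.8, 2.7]
grip_width: 0.541
gripper_force: 15.0
t: 12.1
ee_pos: [607.3, -82.3, 185.4]
ee_rot: [3.141, -0.003, 0.009]
force: [0.8, -0.6, -1.2]
grip_width: 0.542
gripper_force: 15.0
```

```bash
python3 -m jog '[-0.57,0.84,0,0,0,0,40,-0.57,0.84,0,0,0,0,40,-0.57,0.84,0,0,0,0,40,-0.57,0.84,0,0,0,0,40,-0.57,0.84,0,0,0,0,40,0,0,0,0,0,0,40]' && python3 -m jog '[0,0,0.7,0,0,0,40,0,0,0.7,0,0,0,40,0,0,0.6,0,0,0,40,0,0,0.4,0,0,0,40,0,0,0,0,0,0,40,0,0,0,0,0,0,40]'
```

```text
t: 12.85
ee_pos: [457.9, -296.2, 181.1]
ee_rot: [3.14, -0.017, -0.008]
force: [0.1, 0.6, -1.0]
grip_width: 0.542
gripper_force: 15.0
t: 13.6
ee_pos: [463.3, -291.1, 62.5]
ee_rot: [-3.142, 0.002, -0.001]
force: [0.1, 0.2, -2.5]
grip_width: 0.541
gripper_force: 15.0
```

```bash
python3 -m jog '[0,0,0.14,0,0,0,40,0,0,0.08,0,0,0,40,0,0,0.03,0,0,0,40,0,0,0,0,0,0,40]' && python3 -m jog '[0,0,0,0,0,0,52,0,0,0,0,0,0,60,0,0,0,0,0,0,75,0,0,0,0,0,0,88,0,0,0,0,0,0,88]'
```

```text
t: 14.1
ee_pos: [462.8, -291.4, 49.7]
ee_rot: [3.142, -0.003, -0.0]
force: [0.4, 0.4, -2.6]
grip_width: 0.542
gripper_force: 15.0
t: 14.72
ee_pos: [462.9, -291.4, 49.8]
ee_rot: [3.141, -0.003, 0.0]
force: [-0.2, 0.4, 0.7]
grip_width: 0.989
gripper_force: 0.0
```

```bash
python3 -m jog '[0,0,-0.5,0,0,0,88,0,0,-0.9,0,0,0,88,0,0,-0.9,0,0,0,88,0,0,-0.1,0,0,0,88,0,0,0,0,0,0,88]' && python3 -m jog '[0.38,-0.91,0,0,0,0,88,0.38,-0.91,0,0,0,0,88,0.38,-0.91,0,0,0,0,88,0.38,-0.91,0,0,0,0,88,0.38,-0.91,0,0,0,0,88,0.38,-0.91,0,0,0,0,88,0.38,-0.91,0,0,0,0,88,0,0,0,0,0,0,88]' && python3 -m jog '[0,0,0.6,0,0,0,88,0,0,0.2,0,0,0,88,0,0,0,0,0,0,88,0,0,0,0,0,0,88]'
```

```text
t: 15.35
ee_pos: [462.6, -291.4, 169.6]
ee_rot: [3.141, -0.003, -0.0]
force: [0.2, 0.2, -0.3]
grip_width: 1.0
gripper_force: 0.0
t: 16.35
ee_pos: [596.5, 33.1, 167.7]
ee_rot: [-3.138, -0.01, 0.003]
force: [0.2, -1.4, -0.1]
grip_width: 0.995
gripper_force: 0.0
t: 16.85
ee_pos: [596.7, 26.4, 130.2]
ee_rot: [3.141, -0.004, 0.001]
force: [-0.7, 0.2, 0.1]
grip_width: 0.998
gripper_force: 0.0
```

```bash
python3 -m jog '[0,0,0.5,0,0,0,88,0,0,0.5,0,0,0,88,0,0,0.4,0,0,0,88,0,0,0.14,0,0,0,88,0,0,0,0,0,0,88]' && python3 -m jog '[0,0,0,0,0,0,60,0,0,0,0,0,0,46,0,0,0,0,0,0,40,0,0,0,0,0,0,40,0,0,0,0,0,0,40,0,0,0,0,0,0,40]' 15 && python3 -m jog '[0,0,-0.4,0,0,0,40,0,0,-0.8,0,0,0,40,0,0,-0.8,0,0,0,40,0,0,-0.6,0,0,0,40,0,0,0,0,0,0,40]' && python3 -m jog '[-0.53,0.76,0,0,0,0,40,-0.53,0.76,0,0,0,0,40,-0.53,0.76,0,0,0,0,40,-0.53,0.76,0,0,0,0,40,-0.53,0.76,0,0,0,0,40,-0.53,0.76,0,0,0,0,40,-0.53,0.76,0,0,0,0,40,-0.53,0.76,0,0,0,0,40]'
```

```text
t: 17.48
ee_pos: [596.5, 26.8, 52.7]
ee_rot: [3.141, -0.003, 0.0]
force: [-0.2, 0.6, -0.3]
grip_width: 0.997
gripper_force: 0.0
t: 18.23
ee_pos: [596.6, 27.2, 52.9]
ee_rot: [-3.141, 0.002, -0.001]
force: [-0.3, 0.7, 3.1]
grip_width: 0.541
gripper_force: 15.0
t: 18.85
ee_pos: [598.0, 26.6, 185.8]
ee_rot: [-3.141, 0.003, -0.009]
force: [-0.0, -0.3, -2.6]
grip_width: 0.538
gripper_force: 15.0
t: 19.85
ee_pos: [382.1, -277.6, 181.9]
ee_rot: [-3.141, 0.002, 0.003]
force: [0.4, -0.6, -1.3]
grip_width: 0.539
gripper_force: 15.0
```

Contact target is TCP z ≈ 49.9.

```bash
python3 -m jog '[0,0,0,0,0,0,40,0,0,0.7,0,0,0,40,0,0,0.7,0,0,0,40,0,0,0.6,0,0,0,40,0,0,0.4,0,0,0,40,0,0,0,0,0,0,40,0,0,0,0,0,0,40]' && python3 -m jog '[0,0,0.14,0,0,0,40,0,0,0.08,0,0,0,40,0,0,0.03,0,0,0,40,0,0,0,0,0,0,40]'
```

```text
t: 20.72
ee_pos: [384.3, -276.4, 63.0]
ee_rot: [-3.141, 0.001, -0.001]
force: [0.7, 0.4, -2.6]
grip_width: 0.54
gripper_force: 15.0
t: 21.22
ee_pos: [383.8, -276.8, 50.2]
ee_rot: [3.142, -0.003, -0.0]
force: [0.4, -0.9, -1.8]
grip_width: 0.542
gripper_force: 15.0
```

```bash
python3 -m jog '[0,0,0,0,0,0,52,0,0,0,0,0,0,60,0,0,0,0,0,0,75,0,0,0,0,0,0,88,0,0,0,0,0,0,88]' && python3 -m jog '[0,0,-0.5,0,0,0,88,0,0,-0.9,0,0,0,88,0,0,-0.9,0,0,0,88,0,0,-0.1,0,0,0,88,-0.3,0.9,0,0,0,0,88,-0.3,1,0,0,0,0,88,-0.3,1,0,0,0,0,88,-0.3,1,0,0,0,0,88]'
python3 - <<'E'
from h import *
t=get_image('top');cv2.imwrite('pics/t2.png',t['frame']);s=get_image('side');cv2.imwrite('pics/s2.png',s['frame'])
a=cv2.resize(t['frame'][155:350,255:505],None,fx=3,fy=3,interpolation=2);cv2.imwrite('pics/c3.png',a)
b=np.hstack([cv2.resize(t['frame'][195:325,85:220],None,fx=2.9,fy=2.9,interpolation=2),cv2.resize(s['frame'][280:410,195:350],None,fx=2.6,fy=2.9,interpolation=2)]);print(b.shape);cv2.imwrite('pics/c4.png',b)
E
```

```text
t: 21.85
ee_pos: [383.9, -276.8, 50.3]
ee_rot: [3.141, -0.002, 0.0]
force: [0.3, 0.3, 0.1]
grip_width: 0.989
gripper_force: 0.0
t: 22.85
ee_pos: [322.6, -472.6, 168.9]
ee_rot: [-3.14, 0.002, 0.002]
force: [0.4, -0.3, 0.3]
grip_width: 0.995
gripper_force: 0.0
(377, 795, 3)
```

View pics/c3.png

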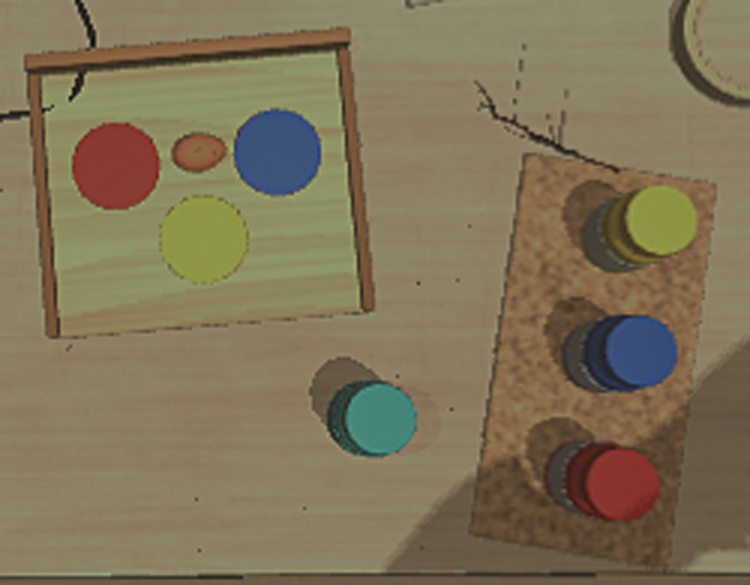

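View pics/c4.png

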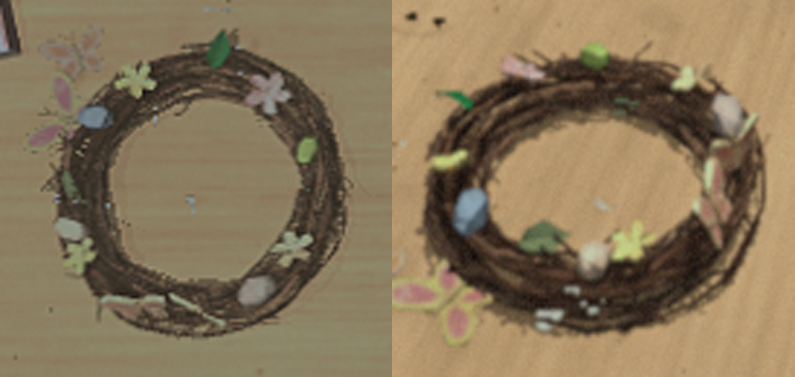

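All three jars stand on the mat; in crop c3 the pads are fully bare, at (116,165), (277,152) and (204,239), and the egg is at (198,152). In c4 the wreath centre is at about (206,189) in the top half and (596,195) in the side half. Next I measure the pads, the egg and the nest.

Run:
```python
from h import *
np.set_printoptions(precision=1,suppress=True)
t=get_image('top');s=get_image('side')
R={}
for n in('red','blue','yellow'):
    a=blobs(t,n,(265,165,380,265),110)[0];b=blobs(s,n,(225,180,340,265),110)
    P,e=tri(t,a[2],s,b[0][2]);R[n]=plane(t,a[2],9)[0];print(n,a,b[:2],'tri',P,e,'pl',R[n])
print('RB',np.linalg.norm(R['red']-R['blue']),(R['red']+R['blue'])/2,'RY',np.linalg.norm(R['red']-R['yellow']),'BY',np.linalg.norm(R['blue']-R['yellow']))
def egg(d,roi):
    x0,y0,x1,y1=roi;h=cv2.cvtColor(d['frame'],cv2.COLOR_BGR2HSV)[y0:y1,x0:x1]
    m=cv2.inRange(h,(5,105,60),(19,255,255));n,l,st,c=cv2.connectedComponentsWithStats(m)
    i=1+np.argmax(st[1:,4]);k=cv2.findContours((l==i).astype(np.uint8),0,1)[0][0]
    return st[i],np.array(c[i])+[x0,y0],cv2.fitEllipse(k)
a=egg(t,(309,195,333,215));c=proj(s,[601,-27,19])[0].astype(int);print(c)
b=egg(s,(c[0]-14,c[1]-11,c[0]+14,c[1]+11));print(a,b)
print('egg tri',tri(t,a[1],s,b[1]),plane(t,a[1],19))
o=tri(t,(155.7,260),s,(273.7,347.3));print('wreath',o,plane(t,[155.7,260],25),plane(s,[273.7,347.3],25))
# outer extents in mm
print(plane(t,[(85+65/2.9,260),(85+347/2.9,260),(155.7,195+40/2.9),(155.7,195+335/2.9)],25))
```

```text
red (np.int32(647), [279, 196, 29, 29], [293.1, 209.7]) [(np.int32(303), [255, 243, 28, 14], [268.3, 249.9])] tri [596.2  28.4   5.7] 0.42119531750115 pl [595.8  28.3   9. ]
blue (np.int32(629), [333, 192, 29, 28], [347.0, 205.3]) [(np.int32(169), [269, 221, 25, 11], [282.4, 225.4])] tri [602.1 -82.    8.1] 4.197956485147793 pl [604.  -81.5   9. ]
yellow (np.int32(676), [308, 220, 30, 30], [322.4, 234.4]) [(np.int32(315), [286, 232, 29, 15], [299.9, 239.3])] tri [545.1 -30.9   6.8] 0.24280804055451458 pl [544.7 -30.9   9. ]
RB 110.14866884610313 [599.9 -26.6   9. ] RY 78.18759094258844 BY 77.9880403831849
[274 231]
(array([  3,   4,  18,  13, 183], dtype=int32), array([320.6, 205.1]), ((11.516678810119629, 10.14844036102295), (11.826416969299316, 17.55946159362793), 83.72412872314453)) (array([  7,   7,  13,  15, 158], dtype=int32), array([272.9, 234.1]), ((12.904563903808594, 14.118918418884277), (11.986254692077637, 15.156513214111328), 19.68922996520996))
egg tri (array([604.2, -27.6,  12.9]), np.float64(0.0770056898592323)) [[603.1 -27.6  19. ]]
wreath (array([495.1, 306.3,  -0.3]), np.float64(2.548755782556131)) [[494.7 298.2  25. ]] [[483.8 334.5  25. ]]
[[495.6 392.1  25. ]
 [493.8 202.3  25. ]
 [596.9 301.3  25. ]
 [396.3 295.   25. ]]
```

```bash
python3 -m jog '[0.6,-1,0,0,0,0,60,0.6,-1,0,0,0,0,60,0.6,-1,0,0,0,0,60,0.6,-1,0,0,0,0,60,0.6,-1,0,0,0,0,60,0.6,-1,0,0,0,0,60,0.6,-1,0,0,0,0,60,0.6,-1,0,0,0,0,60]' 10; python3 -c "
from station import *
print(read_state()['q'].round(3))"
```

```text
t: 24.05
ee_pos: [563.9, -68.0, 169.6]
ee_rot: [-3.141, -0.003, 0.003]
force: [0.2, -1.0, 0.6]
grip_width: 0.678
gripper_force: 0.0
[ 0.079  0.706 -0.067  1.81   0.073  0.63  -1.6  ]
```

```bash
python3 -m jog '[0.76,-0.8,0,0,0,0,60,0,0,0,0,0,-0.97,50,0,0,0,0,0,-0.985,50,0,0,0,0,0,-0.985,50,0,0,0,0,0,-0.985,50,0,0,0,0,0,-0.985,50,0,0,0,0,0,-0.985,50,0,0,0,0,0,-0.985,50]' && python3 -m jog '[0,0,0,0,0,-0.985,50,0,0,0,0,0,-0.985,50,0,0,0,0,0,-0.985,50,0,0,0,0,0,-0.985,50,0,0,0,0,0,-0.985,50,0,0,0,0,0,0,50,0,0,0,0,0,0,50]'; python3 -c "
from station import *
import numpy as np
from scipy.spatial.transform import Rotation as R
s=read_state();M=R.from_rotvec(s['ee_rot']).as_matrix();print(s['q'].round(2),M.round(3));print('need units',M.T@(np.array([602,-27.4,60])-s['ee_pos'])/50)"
```

```text
t: 25.05
ee_pos: [600.9, -29.6, 169.5]
ee_rot: [-2.78, -1.46, 0.002]
force: [-0.8, -0.2, 0.2]
grip_width: 0.57
gripper_force: 0.0
t: 25.92
ee_pos: [601.7, -31.0, 169.9]
ee_rot: [-2.135, -2.303, 0.001]
force: [-0.5, -0.6, 0.6]
grip_width: 0.569
gripper_force: 0.0
[ 0.27  0.79 -0.53  1.69  0.52  0.81 -0.42] [[-0.075  0.997 -0.001]
 [ 0.997  0.075  0.   ]
 [ 0.    -0.001 -1.   ]]
need units [0.07081641 0.01383596 2.19839533]
```

```bash
python3 -m jog '[0.07,0.01,0.7,0,0,0,50,0,0,0.7,0,0,0,50,0,0,0.7,0,0,0,50,0,0,0.5,0,0,0,50,0,0,0.4,0,0,0,50,0,0,0.16,0,0,0,50,0,0,0,0,0,0,50,0,0,0,0,0,0,50]'
```

```text
t: 26.92
ee_pos: [603.2, -28.5, 13.1]
ee_rot: [2.135, 2.303, 0.002]
force: [0.2, -0.8, 0.0]
grip_width: 0.567
gripper_force: 0.0
```

```bash
python3 -m jog '[0,0,0.07,0,0,0,50,0,0,0,0,0,0,50]' 6 && python3 -m jog '[0,0,0,0,0,0,36,0,0,0,0,0,0,26,0,0,0,0,0,0,20,0,0,0,0,0,0,14,0,0,0,0,0,0,10,0,0,0,0,0,0,10,0,0,0,0,0,0,10]' && python3 -m jog '[0,0,-0.2,0,0,0,10,0,0,-0.5,0,0,0,10,0,0,-0.8,0,0,0,10,0,0,-0.8,0,0,0,10,0,0,-0.4,0,0,0,10,0,0,0,0,0,0,10]'
```

```text
t: 27.18
ee_pos: [603.3, -28.7, 9.5]
ee_rot: [2.135, 2.303, 0.002]
force: [-0.7, -0.9, 5.0]
grip_width: 0.568
gripper_force: 2.1
t: 28.05
ee_pos: [596.2, -29.2, 9.1]
ee_rot: [-2.131, -2.3, 0.016]
force: [-11.7, 0.5, 16.1]
grip_width: 0.4
gripper_force: 8.0
t: 28.8
ee_pos: [604.2, -28.6, 145.5]
ee_rot: [2.134, 2.301, 0.005]
force: [-1.6, 0.0, -0.3]
grip_width: 0.203
gripper_force: 6.0
```

Run:
```python
from h import *
s=get_image('side');t=get_image('top')
c=proj(s,[604,-28,150])[0].astype(int);d=proj(t,[604,-28,150])[0].astype(int);print(c,d)
f=lambda i,c,r:cv2.resize(i[max(c[1]-r,0):c[1]+r,c[0]-r:c[0]+r],(400,400),interpolation=2)
cv2.imwrite('pics/c5.png',np.hstack([f(s['frame'],c,55),f(t['frame'],(345,230),85)]))
```

```text
[271 173] [321 191]
```

View pics/c5.png

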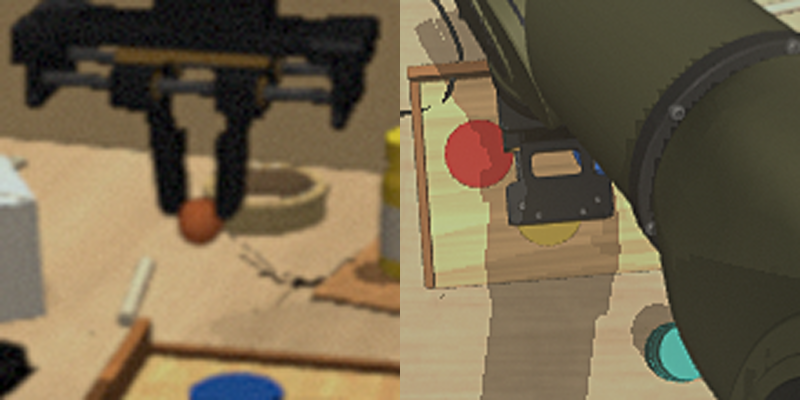

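The egg is held at its middle (width 17.9 mm) with its long axis level, and hangs about 17 mm below the tips. Carrying it to the nest at (494,302).

```bash
python3 -m jog '[0.84,-0.21,0,0,0,0,10,0.84,-0.21,0,0,0,0,10,0.84,-0.21,0,0,0,0,10,0.84,-0.21,0,0,0,0,10,0.84,-0.21,0,0,0,0,10,0.84,-0.21,0,0,0,0,10,0.84,-0.21,0,0,0,0,10,0.84,-0.21,0,0,0,0,10]' && python3 -m jog '[0,0,0,0,0,0,10,0,0,0.8,0,0,0,10,0,0,0.7,0,0,0,10,0,0,0.4,0,0,0,10,0,0,0,0,0,0,10,0,0,0,0,0,0,10]'
python3 - <<'E'
from h import *
s=get_image('side');t=get_image('top')
f=lambda i,c,r:cv2.resize(i[max(c[1]-r,0):c[1]+r,c[0]-r:c[0]+r],(400,400),interpolation=2)
cv2.imwrite('pics/c6.png',np.hstack([f(s['frame'],(273,320),75),f(t['frame'],(170,255),75)]))
E
```

```text
t: 29.9
ee_pos: [492.2, 300.9, 142.2]
ee_rot: [-2.135, -2.304, 0.004]
force: [0.1, 0.3, -0.0]
grip_width: 0.202
gripper_force: 6.0
t: 30.65
ee_pos: [493.6, 299.7, 48.9]
ee_rot: [2.136, 2.303, -0.0]
force: [-0.8, -0.7, -0.7]
grip_width: 0.204
gripper_force: 6.0
```

View pics/c6.png

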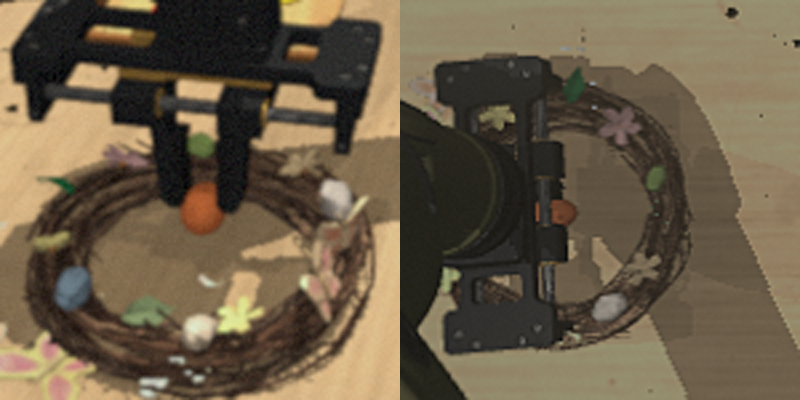

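Run:
```python
from h import *
s=get_image('side')
o,v=ray(s,[(274.1,323.0),(274.5,333.0)]);print(o+v*((300-o[1])/v[:,1])[:,None])
print(proj(s,[[493,300,z] for z in(20,30,40,49,60)]))
```

```text
[[494.0082793  300.          41.39914103]
 [493.91018946 300.          22.47831317]]
[[275.11196832 334.38889703]
 [274.93831941 329.15261317]
 [274.76244741 323.85258011]
 [274.60222514 319.02703919]
 [274.40385506 313.05636398]]
```

```bash
python3 -m jog '[0,0,0.3,0,0,0,10,0,0,0.1,0,0,0,10,0,0,0,0,0,0,10,0,0,0,0,0,0,10]' && for i in 1; do python3 -m jog '[0,0,0.04,0,0,0,10,0,0,0,0,0,0,10,0,0,0,0,0,0,10]'; python3 -m jog '[0,0,0.04,0,0,0,10,0,0,0,0,0,0,10,0,0,0,0,0,0,10]'; done
python3 - <<'E'
from h import *
s=get_image('side')
i=s['frame'][270:350,225:325]
cv2.imwrite('pics/c7.png',cv2.resize(i,None,fx=6,fy=6,interpolation=2))
E
```

```text
t: 31.3
ee_pos: [493.3, 300.1, 28.7]
ee_rot: [2.136, 2.304, 0.0]
force: [-0.2, 0.9, -0.5]
grip_width: 0.2
gripper_force: 6.0
t: 31.68
ee_pos: [493.3, 300.1, 26.8]
ee_rot: [2.135, 2.304, 0.0]
force: [-0.3, 0.2, -0.3]
grip_width: 0.204
gripper_force: 6.0
t: 32.05
ee_pos: [493.3, 300.0, 24.7]
ee_rot: [2.136, 2.304, -0.0]
force: [0.2, 0.8, -0.3]
grip_width: 0.2
gripper_force: 6.0
```

View pics/c7.png

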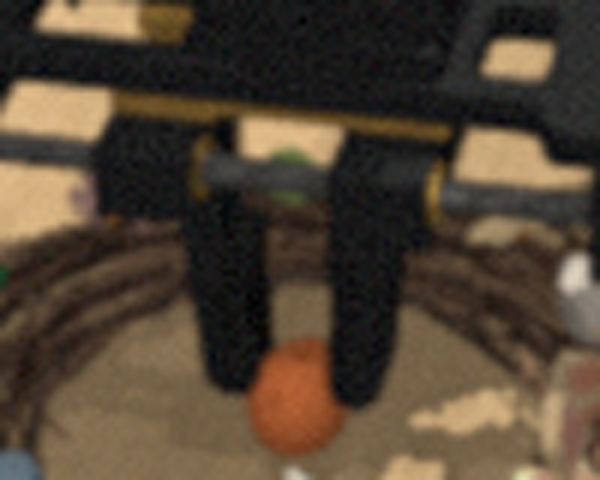

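The egg is a little above the table and level between the tips. Lowering on in small steps.

```bash
for z in 1; do python3 -m jog '[0,0,0.04,0,0,0,10,0,0,0,0,0,0,10]'|egrep 'pos|force'; python3 -m jog '[0,0,0.04,0,0,0,10,0,0,0,0,0,0,10]'|egrep 'pos|force'; python3 -m jog '[0,0,0.03,0,0,0,10,0,0,0,0,0,0,10]'|egrep 'pos|force';python3 -m jog '[0,0,0.03,0,0,0,10,0,0,0,0,0,0,10]'|egrep 'pos|force'; done
```

```text
ee_pos: [493.2, 299.9, 22.5]
force: [0.1, 0.1, -0.2]
gripper_force: 6.0
ee_pos: [493.2, 300.0, 20.5]
force: [-0.3, -0.0, -0.3]
gripper_force: 6.0
ee_pos: [493.2, 300.0, 19.1]
force: [-1.1, -0.9, -0.0]
gripper_force: 6.0
ee_pos: [493.3, 300.1, 17.7]
force: [-0.3, 0.3, 0.6]
gripper_force: 6.0
```

```bash
for z in 1; do python3 -m jog '[0,0,0.03,0,0,0,10,0,0,0,0,0,0,10]'|egrep 'pos|force'; python3 -m jog '[0,0,0.03,0,0,0,10,0,0,0,0,0,0,10]'|egrep 'pos|force'; done
```

```text
ee_pos: [493.4, 300.1, 16.8]
force: [0.1, -0.9, 5.7]
gripper_force: 6.0
ee_pos: [493.4, 300.3, 15.5]
force: [-0.9, -0.8, 6.1]
gripper_force: 6.0
```

```bash
python3 -m jog '[0,0,-0.01,0,0,0,22,0,0,0,0,0,0,30,0,0,0,0,0,0,40,0,0,0,0,0,0,40]' && python3 -m jog '[0,0,-0.3,0,0,0,40,0,0,-0.8,0,0,0,40,0,0,-0.9,0,0,0,40,0,0,-0.9,0,0,0,40,-0.9,0.2,0,0,0,0,40,-0.9,0.2,0,0,0,0,40,-0.9,0.2,0,0,0,0,40,-0.9,0.2,0,0,0,0,40]'
python3 - <<'E'
from h import *
s=get_image('side');t=get_image('top')
f=lambda i,c,r:cv2.resize(i[max(c[1]-r,0):c[1]+r,c[0]-r:c[0]+r],(400,400),interpolation=2)
cv2.imwrite('pics/c8.png',np.hstack([f(s['frame'],(273,345),60),f(t['frame'],(155,260),60)]))
E
```

```text
t: 34.1
ee_pos: [493.2, 300.0, 15.1]
ee_rot: [2.136, 2.304, -0.0]
force: [-0.3, 0.1, 0.3]
grip_width: 0.455
gripper_force: 0.0
t: 35.1
ee_pos: [547.2, 122.1, 161.3]
ee_rot: [2.135, 2.304, 0.001]
force: [0.0, -0.4, -0.3]
grip_width: 0.453
gripper_force: 0.0
```

View pics/c8.png

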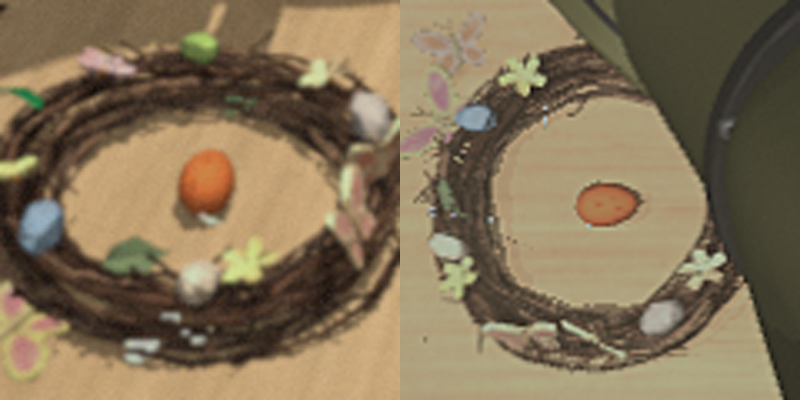

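The egg lies in the middle of the opening (top crop (607,204), opening centre ≈(603,200)). Next I turn back to yaw 0 and return the jars, blue first.

```bash
python3 -m jog '[0,0,0,0,0,0.9,88,0,0,0,0,0,0.99,88,0,0,0,0,0,0.99,88,0,0,0,0,0,0.99,88,0,0,0,0,0,0.99,88,0,0,0,0,0,0.99,88,0,0,0,0,0,0.99,88,0,0,0,0,0,0.99,88]' >/dev/null && python3 -m jog '[0,0,0,0,0,0.99,88,0,0,0,0,0,0.99,88,0,0,0,0,0,0.99,88,0,0,0,0,0,0.97,88,0,0,0,0,0,0,88,0,0,0,0,0,0,88]'
```

```text
t: 36.95
ee_pos: [546.7, 124.1, 160.6]
ee_rot: [-3.141, -0.01, -0.0]
force: [0.1, -0.4, -0.2]
grip_width: 1.0
gripper_force: 0.0
```

```bash
python3 -m jog '[-0.18,0.9,0,0,0,0,88,-0.19,0.95,0,0,0,0,88,-0.19,0.95,0,0,0,0,88,-0.19,0.95,0,0,0,0,88,-0.19,0.95,0,0,0,0,88,-0.19,0.95,0,0,0,0,88,-0.19,0.95,0,0,0,0,88,-0.19,0.95,0,0,0,0,88]' >/dev/null && python3 -m jog '[-0.17,0.76,0,0,0,0,88,0,0,0,0,0,0,88,0,0,0.6,0,0,0,88,0,0,0,0,0,0,88,0,0,0,0,0,0,88]'
```

```text
t: 38.58
ee_pos: [464.8, -291.4, 130.8]
ee_rot: [-3.141, -0.008, -0.001]
force: [0.6, -0.2, -0.2]
grip_width: 0.998
gripper_force: 0.0
```

```bash
python3 -m jog '[-0.035,0,0.5,0,0,0,88,0,0,0.5,0,0,0,88,0,0,0.4,0,0,0,88,0,0,0.2,0,0,0,88,0,0,0.02,0,0,0,88,0,0,0,0,0,0,88]' && python3 -m jog '[0,0,0,0,0,0,60,0,0,0,0,0,0,46,0,0,0,0,0,0,40,0,0,0,0,0,0,40,0,0,0,0,0,0,40,0,0,0,0,0,0,40]' 15 && python3 -m jog '[0,0,-0.4,0,0,0,40,0,0,-0.8,0,0,0,40,0,0,-0.8,0,0,0,40,0,0,-0.6,0,0,0,40,0,0,0,0,0,0,40,0,0,0,0,0,0,40]'
```

```text
t: 39.33
ee_pos: [463.0, -292.4, 50.0]
ee_rot: [3.141, 0.005, 0.002]
force: [0.5, -0.1, 1.2]
grip_width: 0.997
gripper_force: 0.0
t: 40.08
ee_pos: [462.4, -291.9, 49.3]
ee_rot: [-3.141, -0.006, 0.0]
force: [-0.1, 0.5, 1.4]
grip_width: 0.546
gripper_force: 15.0
t: 40.83
ee_pos: [461.6, -291.9, 178.1]
ee_rot: [-3.141, -0.005, 0.003]
force: [-0.1, -0.1, -2.7]
grip_width: 0.539
gripper_force: 15.0
```

```bash
python3 -m jog '[0.57,-0.84,0,0,0,0,40,0.57,-0.84,0,0,0,0,40,0.57,-0.84,0,0,0,0,40,0.57,-0.84,0,0,0,0,40,0.57,-0.84,0,0,0,0,40,0,0,0,0,0,0,40]' >/dev/null&& python3 -m jog '[0,0,0.7,0,0,0,40,0,0,0.7,0,0,0,40,0,0,0.5,0,0,0,40,0,0,0.3,0,0,0,40,0,0,0,0,0,0,40,0,0,0,0,0,0,40]'
```

```text
t: 42.32
ee_pos: [604.7, -82.1, 69.8]
ee_rot: [3.141, 0.005, 0.002]
force: [0.0, 0.3, -2.4]
grip_width: 0.542
gripper_force: 15.0
```

Contact expected at TCP z ≈ 52.3.

```bash
python3 -m jog '[0,-0.01,0.2,0,0,0,40,0,0,0.1,0,0,0,40,0,0,0.05,0,0,0,40,0,0,0,0,0,0,40]' && python3 -m jog '[0,0,0,0,0,0,52,0,0,0,0,0,0,60,0,0,0,0,0,0,75,0,0,0,0,0,0,88,0,0,0,0,0,0,88]'
```

```text
t: 42.82
ee_pos: [604.4, -80.9, 52.2]
ee_rot: [-3.141, -0.005, -0.001]
force: [-1.6, 0.2, 1.9]
grip_width: 0.539
gripper_force: 15.0
t: 43.45
ee_pos: [604.2, -81.3, 51.7]
ee_rot: [3.141, 0.005, 0.0]
force: [0.1, 0.5, -0.7]
grip_width: 0.987
gripper_force: 0.0
```

```bash
python3 -m jog '[0,0,-0.5,0,0,0,88,0,0,-0.9,0,0,0,88,0,0,-0.9,0,0,0,88,0,0,-0.1,0,0,0,88,0,0,0,0,0,0,88]' >/dev/null && python3 -m jog '[-0.55,0.49,0,0,0,0,88,-0.55,0.49,0,0,0,0,88,-0.55,0.49,0,0,0,0,88,-0.55,0.49,0,0,0,0,88,-0.55,0.49,0,0,0,0,88,-0.55,0.49,0,0,0,0,88,-0.55,0.49,0,0,0,0,88,-0.55,0.49,0,0,0,0,88]' >/dev/null && python3 -m jog '[0,0,0,0,0,0,88,0,0,0.6,0,0,0,88,0,0,0.2,0,0,0,88,0,0,0,0,0,0,88,0,0,0,0,0,0,88]'
```

```text
t: 45.7
ee_pos: [385.4, -277.7, 132.1]
ee_rot: [3.141, 0.006, 0.001]
force: [0.8, -0.5, 0.5]
grip_width: 1.003
gripper_force: 0.0
```

```bash
python3 -m jog '[-0.03,-0.015,0.5,0,0,0,88,0,0,0.5,0,0,0,88,0,0,0.4,0,0,0,88,0,0,0.2,0,0,0,88,0,0,0.04,0,0,0,88,0,0,0,0,0,0,88]' && python3 -m jog '[0,0,0,0,0,0,60,0,0,0,0,0,0,46,0,0,0,0,0,0,40,0,0,0,0,0,0,40,0,0,0,0,0,0,40,0,0,0,0,0,0,40]' 15 && python3 -m jog '[0,0,-0.4,0,0,0,40,0,0,-0.8,0,0,0,40,0,0,-0.8,0,0,0,40,0,0,-0.6,0,0,0,40,0,0,0,0,0,0,40,0,0,0,0,0,0,40]'
```

```text
t: 46.45
ee_pos: [383.7, -277.4, 50.3]
ee_rot: [3.141, 0.005, 0.001]
force: [0.2, -0.9, 0.1]
grip_width: 1.0
gripper_force: 0.0
t: 47.2
ee_pos: [383.4, -277.0, 49.7]
ee_rot: [-3.141, -0.006, -0.0]
force: [0.4, 1.1, 1.7]
grip_width: 0.541
gripper_force: 15.0
t: 47.95
ee_pos: [382.6, -277.0, 178.9]
ee_rot: [-3.141, -0.005, 0.002]
force: [-0.4, -1.0, -2.0]
grip_width: 0.539
gripper_force: 15.0
```

```bash
python3 -m jog '[0.53,-0.76,0,0,0,0,40,0.53,-0.76,0,0,0,0,40,0.53,-0.76,0,0,0,0,40,0.53,-0.76,0,0,0,0,40,0.53,-0.76,0,0,0,0,40,0.53,-0.76,0,0,0,0,40,0.53,-0.76,0,0,0,0,40,0.53,-0.76,0,0,0,0,40]' >/dev/null&& python3 -m jog '[0,0,0,0,0,0,40,0,0,0.7,0,0,0,40,0,0,0.7,0,0,0,40,0,0,0.5,0,0,0,40,0,0,0.3,0,0,0,40,0,0,0,0,0,0,40,0,0,0,0,0,0,40]'
```

```text
t: 49.82
ee_pos: [594.8, 27.3, 70.3]
ee_rot: [3.141, 0.005, 0.002]
force: [-0.8, -0.4, -1.7]
grip_width: 0.54
gripper_force: 15.0
```

```bash
python3 -m jog '[0.03,0,0.2,0,0,0,40,0,0,0.1,0,0,0,40,0,0,0.05,0,0,0,40,0,0,0,0,0,0,40]' && python3 -m jog '[0,0,0,0,0,0,52,0,0,0,0,0,0,60,0,0,0,0,0,0,75,0,0,0,0,0,0,88,0,0,0,0,0,0,88]' && python3 -m jog '[0,0,-0.5,0,0,0,88,0,0,-0.9,0,0,0,88,0,0,-0.9,0,0,0,88,0,0,-0.1,0,0,0,88,0,0,0,0,0,0,88]'
```

```text
t: 50.32
ee_pos: [596.0, 27.7, 52.6]
ee_rot: [-3.141, -0.005, -0.001]
force: [-1.0, 0.7, 1.7]
grip_width: 0.542
gripper_force: 15.0
t: 50.95
ee_pos: [595.9, 27.5, 52.2]
ee_rot: [3.141, 0.005, 0.0]
force: [-0.3, -0.5, -0.6]
grip_width: 0.987
gripper_force: 0.0
t: 51.58
ee_pos: [595.6, 27.4, 172.1]
ee_rot: [3.141, 0.005, -0.0]
force: [-1.1, 0.2, 0.5]
grip_width: 0.997
gripper_force: 0.0
```

Yellow next, at (544.8,-306.6): dx -51, dy -334.

```bash
python3 -m jog '[-0.14,0.94,0,0,0,0,88,-0.14,0.96,0,0,0,0,88,-0.15,0.96,0,0,0,0,88,-0.15,0.96,0,0,0,0,88,-0.15,0.96,0,0,0,0,88,-0.15,0.96,0,0,0,0,88,-0.14,0.94,0,0,0,0,88,0,0,0,0,0,0,88]' >/dev/null && python3 -m jog '[0,0,0,0,0,0,88,0,0,0.6,0,0,0,88,0,0,0.2,0,0,0,88,0,0,0,0,0,0,88,0,0,0,0,0,0,88]'
```

```text
t: 53.2
ee_pos: [546.6, -306.3, 132.9]
ee_rot: [3.141, 0.006, 0.002]
force: [-0.2, 0.2, 0.4]
grip_width: 0.999
gripper_force: 0.0
```

```bash
python3 -m jog '[-0.03,0,0.5,0,0,0,88,0,0,0.5,0,0,0,88,0,0,0.4,0,0,0,88,0,0,0.2,0,0,0,88,0,0,0.08,0,0,0,88,0,0,0,0,0,0,88]' && python3 -m jog '[0,0,0,0,0,0,60,0,0,0,0,0,0,46,0,0,0,0,0,0,40,0,0,0,0,0,0,40,0,0,0,0,0,0,40,0,0,0,0,0,0,40]' 15 && python3 -m jog '[0,0,-0.4,0,0,0,40,0,0,-0.8,0,0,0,40,0,0,-0.8,0,0,0,40,0,0,-0.6,0,0,0,40,0,0,0,0,0,0,40,0,0,0,0,0,0,40]'
```

```text
t: 53.95
ee_pos: [544.8, -306.8, 48.6]
ee_rot: [3.141, 0.005, 0.001]
force: [-0.4, -0.1, 0.4]
grip_width: 0.998
gripper_force: 0.0
t: 54.7
ee_pos: [544.6, -306.6, 48.3]
ee_rot: [3.142, 0.005, 0.0]
force: [0.2, 0.9, 1.0]
grip_width: 0.54
gripper_force: 15.0
t: 55.45
ee_pos: [543.8, -306.5, 177.9]
ee_rot: [-3.141, -0.005, 0.002]
force: [0.3, 0.7, -2.4]
grip_width: 0.537
gripper_force: 15.0
```

```bash
python3 -m jog '[0.02,-0.91,0,0,0,0,40,0,-0.92,0,0,0,0,40,0,-0.92,0,0,0,0,40,0,-0.92,0,0,0,0,40,0,-0.92,0,0,0,0,40,0,-0.92,0,0,0,0,40,0,0,0,0,0,0,40]' >/dev/null&& python3 -m jog '[0,0,0.7,0,0,0,40,0,0,0.7,0,0,0,40,0,0,0.5,0,0,0,40,0,0,0.3,0,0,0,40,0,0,0,0,0,0,40,0,0,0,0,0,0,40]'
```

```text
t: 57.08
ee_pos: [545.0, -31.5, 68.8]
ee_rot: [3.141, 0.005, 0.002]
force: [0.0, -0.6, -1.5]
grip_width: 0.54
gripper_force: 15.0
```

```bash
python3 -m jog '[0,0,0.2,0,0,0,40,0,0,0.1,0,0,0,40,0,0,0.05,0,0,0,40,0,0,0,0,0,0,40]' && python3 -m jog '[0,0,0,0,0,0,52,0,0,0,0,0,0,60,0,0,0,0,0,0,75,0,0,0,0,0,0,88,0,0,0,0,0,0,88]' && python3 -m jog '[0,0,-0.5,0,0,0,88,0,0,-0.9,0,0,0,88,0,0,-0.9,0,0,0,88,0,0,-0.7,0,0,0,88,-0.3,0.9,0,0,0,0,88,-0.3,0.9,0,0,0,0,88,-0.3,0.9,0,0,0,0,88,-0.3,0.9,0,0,0,0,88]' && python3 -m jog '[-0.3,0.9,0,0,0,0,88,-0.3,0.9,0,0,0,0,88,-0.3,0.9,0,0,0,0,88,-0.3,0.9,0,0,0,0,88,0,0.9,0,0,0,0,88,0,0.6,0,0,0,0,88,0,0,0,0,0,0,88]'
python3 - <<'E'
from h import *
np.set_printoptions(precision=1,suppress=True)
t=get_image('top');s=get_image('side')
a=cv2.resize(t['frame'][155:275,255:385],(400,369),interpolation=2);b=cv2.resize(s['frame'][170:280,220:340],(400,369),interpolation=2)
cv2.imwrite('pics/c9.png',np.hstack([a,b]))
x0,y0,x1,y1=130,235,185,285
m=cv2.inRange(cv2.cvtColor(t['frame'],cv2.COLOR_BGR2HSV)[y0:y1,x0:x1],(3,120,60),(18,255,255));n,l,st,c=cv2.connectedComponentsWithStats(m);i=1+np.argmax(st[1:,4])
print('egg',st[i],plane(t,c[i]+[x0,y0],13))
E
```

```text
t: 57.58
ee_pos: [544.5, -30.9, 51.1]
ee_rot: [-3.141, -0.006, -0.0]
force: [0.6, 1.0, 3.4]
grip_width: 0.54
gripper_force: 15.0
t: 58.2
ee_pos: [544.6, -31.2, 50.7]
ee_rot: [3.141, 0.005, 0.0]
force: [-0.6, -0.0, 0.3]
grip_width: 0.984
gripper_force: 0.0
t: 59.2
ee_pos: [484.5, -212.7, 200.8]
ee_rot: [3.141, 0.005, 0.0]
force: [1.0, 0.5, 0.9]
grip_width: 0.999
gripper_force: 0.0
t: 60.08
ee_pos: [424.6, -469.2, 200.3]
ee_rot: [3.14, -0.002, -0.001]
force: [-0.3, 0.4, -0.3]
grip_width: 0.997
gripper_force: 0.0
egg [ 18  20  18  13 180] [[493.6 301.1  13. ]]
```

View pics/c9.png

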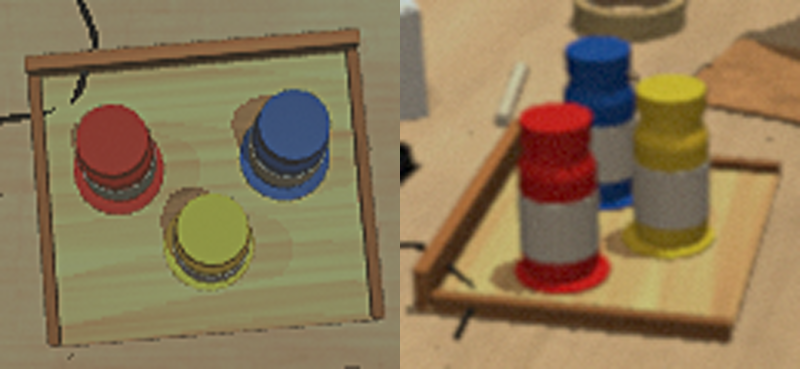

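Each jar stands upright on its own pad, with lid centres at (291.7,200.2), (350.2,195.3) and (324.2,229.7), within a pixel of the start. The egg is at (494,301). Handing in.

```bash
python3 -c "
from station import *
print(sign_off())"
```

```text
the job is handed in; nothing more can be done
None
```

The job is handed in at about 60 s of the 144 s allowed: the egg lies in the middle of the wreath's opening, and all three jars stand upright on the pads of their own colour, none toppled, though no verdict was returned.

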